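# Sort out the rejected carton and hold the passed one home in the sprung squaring jig

### The job

Put the carton with the straight bar tag flat in the grey reject tray and let go of it. Then put the carton with the round tag flat on the jig's plate, lengthwise and square to the jig, push it endwise against the sprung plunger until it is hard up against the two steel stops without crushing it, and finish while still holding it there, because the spring would push it back. Leave the brown tape roll and the stapler alone.

Things in the scene. Friction and masses are not known exactly. Their poses are not given: they have to be found in the camera images.
- carton_pass: the passed carton: sealed brown carton, 64 (its x) x 127 (its y, its length) x 48 mm high, about 0.3 kg, with a flat round black tag, 42 mm across and 4 mm thick, in the middle of its top. Origin: centre of its underside, z up. Starts loose on the worktop at the robot's right; grip it across its 64 mm width. Either end may face the plunger
- carton_reject: the rejected carton: same carton (64 x 127 x 48 mm, length along its y), but with a straight black bar tag, 100 x 16 x 4 mm, lengthwise along the middle of its top. Origin: centre of its underside, z up. Starts beside the other carton, which of the two is nearer to the robot varies
- reject_tray: grey plastic open tray, 220 (x) x 200 (y) x 35 mm high, walls 4 mm, inner floor 8 mm above the worktop, fixed; it and the jig may change places (thin desk mats may show under either, the heights given are from the worktop all the same). Origin: centre of its underside, z up
- jig: fixed jig: dark steel plate 250 (x) x 120 (y) x 8 mm, a grey block across its far (+x) end, 58 mm high. Origin: centre of the plate's underside, z up. +x is the push direction, away from the robot within 20 degrees. The carton lies on the plate, length along x, middle on y = 0; its middle is at x = -6.5 mm on first touching the plunger and at 11.5 mm when home. Jig and tray may change places
- stops: the two steel stop pads on the front of the jig's block, each 22 mm wide and 36 mm high, centred 31 mm either side of the plunger; origin and axes are those of the jig, and their front faces are at x = 75 mm in them
- stop_line (a point): point of the jig midway between the front faces of the two stops, on the plunger's axis, 32 mm above the worktop; axes as the jig's
- plunger_nose (a point): centre of the front face of the sprung plunger's round steel nose, 20 mm across, 32 mm above the worktop; it stands 18 mm in front of the stops when free and moves with the plunger
- plunger (a joint): how far the plunger is pressed in (m): 0 free, 0.018 when the carton's end meets the stops. A spring pushes it out with 3 N at 0, rising to 8.4 N at 0.018
- tape_roll: bystander: roll of brown parcel tape lying flat, 110 mm across, 48 mm high, beyond the work; origin: centre of its underside
- stapler: bystander: stapler, 32 x 135 x 54 mm, beyond the work; origin: centre of its underside
Things that resemble listed ones, but are neither listed nor needed, are in the scene too. What is shaped like the carton_pass but turquoise is not meant.

How it is judged:
On the way, in this order (a step that is already met when the one before it is completed fails the run):
1. the bar-tagged carton lies flat in the reject tray, let go (x of carton_reject in the frame of reject_tray between -0.08 and 0.08 m and y of carton_reject in the frame of reject_tray between -0.075 and 0.075 m and z of carton_reject in the frame of reject_tray below 0.016 m and angle between carton_reject's own z axis and vertical below 0.1 rad and linear speed of carton_reject below 0.02 m/s and contact force between each of the arm, the fingers and carton_reject below 0.1 N), for 0.2 s.
2. the round-tagged carton is pressed home against the stops (value of joint plunger above 0.0165 m and contact force between carton_pass and stops above 1.5 N and contact force between the fingers and carton_pass above 1 N and y of carton_pass in the frame of jig between -0.012 and 0.012 m and z of carton_pass in the frame of jig between 0.005 and 0.014 m and angle between carton_pass's own z axis and vertical below 0.08 rad and angle between the y axis of carton_pass and the x axis of jig, either way round below 0.08 rad and linear speed of carton_pass below 0.02 m/s), for 0.2 s.
At the end, for the whole second after the job is handed in: Bar-tag carton flat on the tray floor, let go, at rest. Round-tag carton held by the fingers (>1 N), flat (3 mm below to 6 mm above the plate), within 0.08 rad and 12 mm of the jig's line, plunger in over 16.5 mm, bearing on the stops with over 1.5 N, at rest (all of step 1 and all of step 2); the arm keeps its last pose, push and grip.
It fails at once if a bystander (tape roll or stapler) moved by more than 30 mm (distance of any of tape_roll, stapler from where it was at the start of the episode above 0.03 m).
It fails at once if the carton crushed against the stops with more than 70 N (contact force between carton_pass and stops above 70 N).
It fails at once if the rejected carton pressed against the stops (contact force between carton_reject and stops above 1 N).
It also fails if it takes over 64 s, if anything falls off the work surface, if the arm or the gripper's body presses on something with over 40 N, if the wrist force passes 120 N, or if a joint passes its speed limit or range.

### The arm

A 6-joint arm with a two-finger parallel gripper is mounted at the origin on a cart in front of the work surface, level with it; the furniture and walls round the work are solid. World frame = base frame: x ahead of the robot, y to its left, z up, the work surface at z = 0. Lengths are in m, angles in rad, forces in N, time in s.
With the tool pointing down it reaches from about 0.3 to 0.775 m from the base axis. Payload 14.6 kg.
Tool frame: the origin (TCP) lies at the very end of the fingers, on their centre line; the grasp point (between the pads) lies 19 mm behind it; z points along the fingers, y is the line along which they close (so a half turn about z gives the same grasp; the last joint's range is limited). The gripper opens to 94 mm and grips with 3 to 60 N. Pads are 16 mm wide; open, the fingers measure 119 mm over their backs; the gripper's body (75 mm by 177 mm) begins 78 mm behind the grasp point.
Start: joints at [1.102, 0.3, 1.521, -0, 1.321, -0.067], TCP at [0.215, 0.506, 0.183] pointing down, gripper open.
Joint ranges: [-3.03, 3.03], [-0.79, 2.21], [0.23, 2.52], [-1.04, 4.18], [0, 3.07], [-2.55, 2.55]. Speed limits (rad/s): [2.22, 2.22, 2.57, 3.14, 3.14, 3.14].

### API

Orientations are given as [roll, pitch, yaw] about the fixed x, y, z axes, in that order (R = Rz(yaw) Ry(pitch) Rx(roll)).
In Python, from station import ctrl, camera, camera_info, finder gives the robot as it stands.
- The arm moves only by the tool carry_out, never from a script. Its argument "motion" is a list of rows, each a list of 2 entries, a list of its own where there are three numbers: the shift along the tool's x, y, z as a fraction of full scale, then the turn about the tool's z as a fraction of full scale. A call has 1 to 12 rows; each row is the pose to reach, as a shift and turn from the pose commanded when the call began, along the tool's axes at that moment, turning the shorter way round; what a row does not reach only later rows make up. Full scale, the value 1, is 200 mm for a shift and 360 degrees for a turn. A row lasts 1/10 s, in which the tool goes at most 50 mm and 8.59 degrees, less where a joint would pass 70% of its speed; a pose out of reach is approached as far as the arm can. A call with a number of a shift or a turn outside -1 to 1 is refused whole. A call with a gripper value outside its range is refused whole. "hand" is the closure, from -1 (fully open) to 1 (shut), set as the call begins (left out, the last holds). The fingers move at their own pace and stop on an object; "force" is the grip in N (left out, the last holds). Time passes only in rows, so rows that repeat a pose let the fingers close. It gives the time, the measured TCP pose, the force, the opening and the grip force at its end, in the units of the state.
- ctrl.get_obs(): the state, without advancing time (a new reading comes with each control period).
- camera(name): name is "scene" or "top" or "wrist"; returns (picture, depth): 400x640x3 uint8, blue, green, red; 400x640 float32, m along the optical axis (not along the pixel's ray), 0 where there is no reading.
- camera_info(name): a dict with "camera_matrix" (3x3 intrinsics, pixels), "dist_coeffs" ([k1, k2, p1, p2, k3] as OpenCV has them; the pictures are not rectified), "origin" and "attitude" of the camera in the world. Camera axes: x right, y down, z forward; pixel columns grow to the right and rows downward; lengths in m; the calibration is good to about 2 mm. A picture is of the moment at which its call begins: read the wrist's pose just before it. camera_info takes no time and is no camera call; for the wrist camera it gives the pose at the moment of the call.
- ctrl.hand_in(): hands the job in; it is judged then, once.
Trained networks look in the newest picture that a camera, given by its name, has taken for a name from the list of things; names that differ only in an ending like _2 or _b are one class to them, and where a whole thing is asked for, a point or a joint stands for the part that bears it (a point fixed in the world has none). Each returns a list of dicts, best first, with "conf" (0 to 1); they miss things now and then, are a little off and sometimes report something else, mostly with a low value. They report only what shows in the picture. A call takes as long as a camera call. They do not tell look-alikes from the thing itself.
- finder.boxes_of(camera, query): "location" ([column, row] in pixels, amid what is visible of it).
- finder.cut_out(camera, query): "mask" (400x640 bool, what is visible of it) and "location" ([column, row] in pixels, amid what is visible of it).
- finder.pinpoint(camera, query): "location" ([column, row] in pixels: a listed point, or the origin of a listed thing).
The state is a dict: "time_s": time; "qpos": joint angles; "joint_vel": joint speeds; "tau": joint torques, N m; "ee_pos": TCP position; "eef_rot": TCP orientation; "force": force on the tool from outside, world axes, zero at the start; "moment": the same for the moment, N m; "grip_width": finger opening in m; "grip_force": force on a finger pad.
Only numpy, scipy, OpenCV 4.12 (cv2) and the standard library are available. Lean on these libraries where they do the work, as an engineer would, in place of code of your own. Each camera call takes 0.05 s, during which the arm holds its last target. There are 200 camera calls.

## Working session

There is one attempt and no reset: what is moved stays moved. The work goes in short steps, Python scripts to look and compute and a tool call to move; the robot and the scene stay as the last step left them, time stands still between calls to the robot, and variables do not carry over. Pictures are saved under pics/ and viewed, at most 10 in all, crops included, and the job is handed in when it is done.

Besides the shell and the picture viewer there is one more tool, called after ">>>" in YAML: its name, and indented under it one key for each argument. carry_out: Moves the arm, as the interface text tells. Its arguments: {"type":"object","properties":{"motion":{"type":"array","items":{"type":"array"}},"hand":{"type":"number"},"force":{"type":"number"}},"required":["motion"]}

```bash
ls; mkdir -p pics; cat > h.py <<'E'
import numpy as np, cv2
from scipy.spatial.transform import Rotation as R
from station import ctrl, camera, camera_info, finder
def rot(a): return R.from_euler('xyz',a).as_matrix()
def px2w(ci,uv,depth=None,z=None):
    K=np.array(ci["camera_matrix"]);D=np.array(ci["dist_coeffs"])
    uv=np.array(uv,float).reshape(-1,1,2)
    n=cv2.undistortPoints(uv,K,D)[:,0]
    r=np.c_[n,np.ones(len(n))]
    a=np.array(ci["attitude"]); M=a if a.shape==(3,3) else rot(a)
    o=np.array(ci["origin"]); d=r@M.T
    if depth is not None: return o+d*np.asarray(depth).reshape(-1,1)
    return o+d*((z-o[2])/d[:,2])[:,None]
E
python3 - <<'E'
from h import *
print(ctrl.get_obs())
for n in ["top","scene"]:
    im,d=camera(n); cv2.imwrite(f"pics/{n}0.png",im); np.save(f"{n}_d.npy",d); print(n,camera_info(n))
    for q in ["carton_pass","carton_reject","reject_tray","jig","stop_line","plunger_nose","tape_roll","stapler"]:
        print(q,[(np.round(x["location"]),round(x["conf"],2)) for x in finder.pinpoint(n,q)][:4])
E
```

```text
pics
{'time_s': 0.0, 'qpos': array([ 1.10241585e+00,  3.00458240e-01,  1.52153821e+00, -2.01252620e-05,
        1.32072872e+00, -6.66033121e-02]), 'joint_vel': array([-0.00018456,  0.00091142, -0.00085317, -0.00196579, -0.00027604,
        0.00076169]), 'tau': array([ 1.57338718e-04, -5.31797755e+01, -3.52742493e+01,  7.07806530e-02,
        2.43121921e-02, -7.96749623e-05]), 'ee_pos': array([0.21496383, 0.50594927, 0.18271154]), 'eef_rot': array([-3.14046135e+00, -5.59228963e-05,  2.73982045e+00]), 'force': array([ 0.45853887, -0.21508692,  0.90801054]), 'moment': array([0.07057618, 0.05221987, 0.02488809]), 'grip_force': 0.0, 'grip_width': 0.0937268334114617}
top {'camera_matrix': array([[388.49754705,   0.        , 319.33832966],
       [  0.        , 388.49754705, 204.53631464],
       [  0.        ,   0.        ,   1.        ]]), 'dist_coeffs': array([-0.0647741,  0.       ,  0.       ,  0.       ,  0.       ]), 'origin': array([0.49988728, 0.01165139, 1.24667219]), 'attitude': array([-3.05241451, -0.00397565, -1.5782968 ])}
carton_pass [(array([408., 256.]), 0.98), (array([366.
[... 441 characters left out ...]
  , 318.75140955],
       [  0.        , 419.3166891 , 201.28811293],
       [  0.        ,   0.        ,   1.        ]]), 'dist_coeffs': array([0.02568706, 0.        , 0.        , 0.        , 0.        ]), 'origin': array([ 0.00362054, -0.65658798,  0.60435907]), 'attitude': array([-2.10978359,  0.02682268, -0.7605634 ])}
carton_pass [(array([352., 253.]), 0.9), (array([357., 313.]), 0.62)]
carton_reject [(array([417., 273.]), 0.79)]
reject_tray [(array([219., 190.]), 0.7)]
jig [(array([285., 239.]), 0.8)]
stop_line [(array([309., 216.]), 0.7)]
plunger_nose [(array([301., 215.]), 0.55), (array([420., 277.]), 0.55)]
tape_roll [(array([320., 183.]), 0.7)]
stapler [(array([367., 209.]), 0.89)]
```

```bash
python3 - <<'E'
import cv2
im=cv2.imread("pics/top0.png")[130:320,140:500]
cv2.imwrite("pics/topcrop.png",cv2.resize(im,None,fx=2.2,fy=2.2,interpolation=cv2.INTER_CUBIC))
E
```

```text
(no output)
```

View pics/topcrop.png

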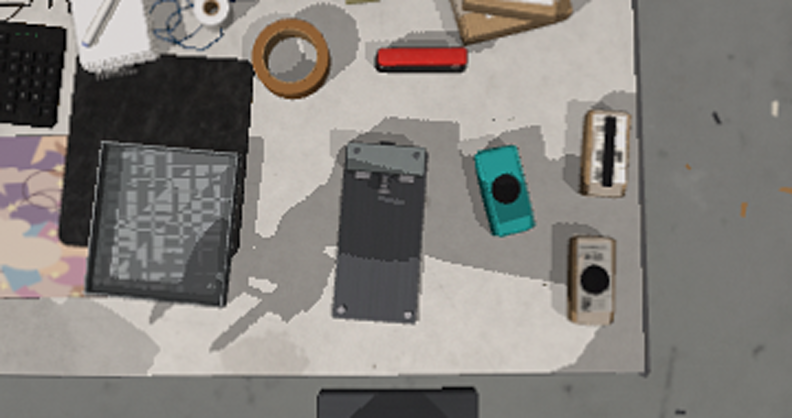

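View pics/scene0.png

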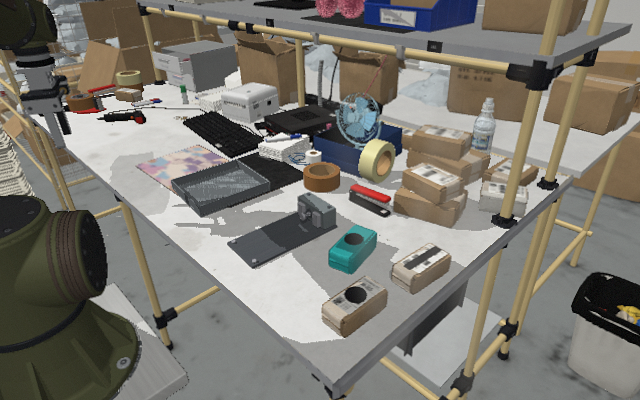

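The top view shows a bar-tagged brown carton at full-picture pixel (415,199), farther away, and a round-tagged brown carton at (409,257), nearer. A turquoise look-alike is at (369,216), the jig at (313,237) and the tray at (214,232). Next I'll measure poses.

```bash
cat >> h.py <<'E'
def fit(pts,zlo,zhi):
    p=pts[(pts[:,2]>zlo)&(pts[:,2]<zhi)]
    (c,s,a)=cv2.minAreaRect(p[:,:2].astype(np.float32))
    b=cv2.boxPoints((c,s,a)); e=[b[1]-b[0],b[2]-b[1]]; e=max(e,key=np.linalg.norm)
    ang=np.degrees(np.arctan2(e[1],e[0])); ang=(ang+90)%180-90
    return np.round(c,4),np.round(sorted(s),4),round(float(ang),2),len(p),round(float(np.median(p[:,2])),4)
E
python3 - <<'E'
from h import *
im,d=camera("top"); ci=camera_info("top")
v,u=np.mgrid[:400,:640]
P=px2w(ci,np.c_[u.ravel(),v.ravel()],depth=d.ravel()).reshape(400,640,3)
np.save("P.npy",P)
def win(c,w=45): 
    m=np.zeros((400,640),bool); m[c[1]-w:c[1]+w,c[0]-w:c[0]+w]=1; return m&(d>0)
for n,c,w,lo,hi in [("bar",(415,199),28,.035,.07),("round",(409,257),28,.035,.07),("turq",(369,216),24,.035,.07),("jigblock",(315,203),22,.045,.08),("jigplate",(312,243),30,.004,.02),("tray",(214,232),45,.015,.06),("tape",(271,157),24,.03,.07),("stapler",(331,157),24,.02,.09)]:
    print(n,fit(P[win(c,w)],lo,hi))
for q,z in [("stop_line",.032),("plunger_nose",.032),("jig",0),("reject_tray",0),("carton_reject",0),("carton_pass",0)]:
    for x in finder.pinpoint("top",q)[:2]: print(q,x["conf"],px2w(ci,x["location"],z=z)[0].round(4))
for q in ["carton_reject","carton_pass","jig","reject_tray"]:
    for x in finder.cut_out("top",q)[:2]:
        p=P[x["mask"]&(d>0)]; print(q,np.round(x["location"]),round(x["conf"],2),fit(p,.035 if 'c' == q[0] else .003,.07))
E
```

```text
bar (array([ 0.6218, -0.2952]), array([0.0599, 0.1242]), -5.07, 742, 0.0493)
round (array([ 0.4555, -0.2407]), array([0.1159, 0.1476]), -0.62, 781, 0.0494)
turq (array([ 0.5701, -0.1487]), array([0.0619, 0.1245]), 12.63, 780, 0.049)
jigblock (array([0.6045, 0.0207]), array([0.0648, 0.1092]), 82.22, 516, 0.0587)
jigplate (array([0.4902, 0.0321]), array([0.1874, 0.1883]), 89.66, 2391, 0.0091)
tray (array([0.5267, 0.34  ]), array([0.2018, 0.2214]), -5.78, 662, 0.0335)
tape (array([0.7638, 0.1554]), array([0.1091, 0.11  ]), 18.13, 573, 0.0478)
stapler (array([ 0.7924, -0.0374]), array([0.0876, 0.1387]), -89.17, 466, 0.0514)
stop_line 0.75 [0.586  0.0163 0.032 ]
plunger_nose 0.42 [0.5682 0.0227 0.032 ]
jig 0.87 [0.5032 0.041  0.    ]
reject_tray 0.68 [0.5235 0.3483 0.    ]
carton_reject 0.82 [ 0.6213 -0.3013  0.    ]
carton_pass 0.58 [ 0.5738 -0.1473  0.    ]
carton_reject [414. 199.] 0.82 (array([ 0.6204, -0.2951]), array([0.0599, 0.1213]), -5.07, 701, 0.0495)
carton_pass [411. 258.] 0.89 (array([ 0.4428, -0.2679]), array([0.0604, 0.1231]), -1.3, 771, 0.0494)
jig [313. 238.] 0.72 (array([0.5131, 0.0277]), array([0.1203, 0.2558]), -4.78, 3003, 0.0101)
reject_tray [213. 232.] 0.87 (array([0.5267, 0.34  ]), array([0.2018, 0.2213]), -5.77, 4559, 0.0098)
```

```bash
python3 - <<'E'
import cv2
im=cv2.imread("pics/top0.png")[165:290,340:460]
cv2.imwrite("pics/crop2.png",cv2.resize(im,None,fx=4.5,fy=4.5,interpolation=cv2.INTER_CUBIC))
E
```

```text
(no output)
```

View pics/crop2.png

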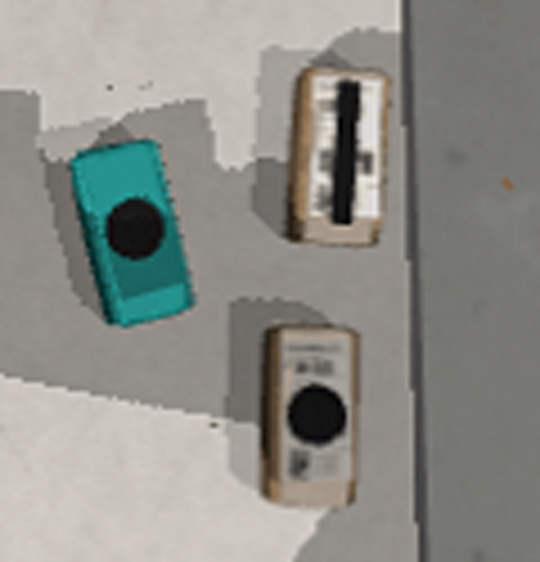

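The candidates are brown with bar tag (415,199), brown with round tag (409,257) and turquoise with round tag (369,216). The enlarged crop confirms that the bar carton is the far brown one and the round-tag carton is the near brown one. The turquoise one is the decoy. I'll go to the bar carton now.

>>> carry_out:
  motion:
    - [[-0.22,-0.18,0],0]
    - [[-0.43,-0.36,0],0]
    - [[-0.65,-0.54,0],0]
    - [[-0.86,-0.72,0],0]
    - [[-0.86,-0.72,0],0]
  hand: -1

```text
time_s: 1.95
ee_pos: [0.3181, 0.3038, 0.1835]
eef_rot: [3.141, 0.001, 2.738]
force: [-0.3, 0.4, -0.5]
grip_width: 0.094
grip_force: 0.0
```

>>> carry_out:
  motion:
    - [[-0.22,-0.18,0],0]
    - [[-0.43,-0.36,0],0]
    - [[-0.65,-0.54,0],0]
    - [[-0.86,-0.72,0],0]
    - [[-0.86,-0.72,0],0]

```text
time_s: 2.45
ee_pos: [0.4201, 0.1036, 0.1835]
eef_rot: [3.142, 0.001, 2.737]
force: [0.3, 1.4, 0.7]
grip_width: 0.094
grip_force: 0.0
```

>>> carry_out:
  motion:
    - [[-0.22,-0.18,0],0]
    - [[-0.43,-0.36,0],0]
    - [[-0.65,-0.54,0],0]
    - [[-0.86,-0.72,0],0]
    - [[-0.86,-0.72,0],0]

```text
time_s: 2.95
ee_pos: [0.5219, -0.0965, 0.183]
eef_rot: [-3.141, 0.0, 2.738]
force: [0.2, 0.3, 0.1]
grip_width: 0.0937
grip_force: 0.0
```

>>> carry_out:
  motion:
    - [[-0.22,-0.18,0],-0.02]
    - [[-0.43,-0.36,0],-0.04]
    - [[-0.65,-0.54,0],-0.05]
    - [[-0.86,-0.72,0],-0.05]
    - [[-0.86,-0.72,0],-0.05]
    - [[-0.86,-0.72,0],-0.05]
    - [[-0.86,-0.72,0],-0.05]

```text
time_s: 3.65
ee_pos: [0.6228, -0.2929, 0.1826]
eef_rot: [3.141, -0.001, 3.053]
force: [-0.5, 0.7, 0.1]
grip_width: 0.0939
grip_force: 0.0
```

```bash
cat >> h.py <<'E'
def wcloud(name="wrist"):
    ci=camera_info(name); im,d=camera(name)
    v,u=np.mgrid[:400,:640]
    return im,d,px2w(ci,np.c_[u.ravel(),v.ravel()],depth=d.ravel()).reshape(400,640,3),ci
def totool(target,yaw=None):
    o=ctrl.get_obs(); M=rot(o["eef_rot"])
    print("shift", (M.T@(np.array(target)-o["ee_pos"])/0.2).round(3))
    if yaw is not None:
        dy=(np.degrees(o["eef_rot"][2])-yaw+180)%360-180; dy=(dy+90)%180-90
        print("turn",round(dy/360,4),dy)
E
python3 - <<'E'
from h import *
im,d,P,ci=wcloud(); cv2.imwrite("pics/w1.png",im)
for x in finder.cut_out("wrist","carton_reject")[:3]:
    m=x["mask"]&(d>0); p=P[m]; print(x["conf"],x["location"],m.sum(),fit(p,.04,.058))
totool([.6205,-.2952,.012],-5.07)
E
```

```text
0.71 [314.8, 185.5] 6523 (array([ 0.6238, -0.2951]), array([0.0612, 0.122 ]), -4.74, 6411, 0.048)
shift [ 0.011 -0.017  0.857]
turn 0.0003 0.0965416172393816
```

View pics/w1.png

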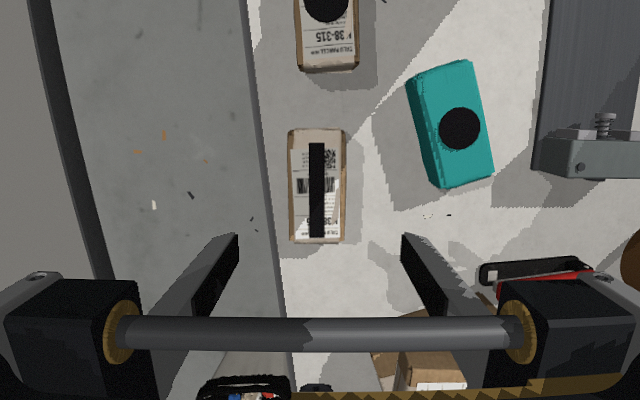

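The wrist view shows the bar carton at (317,186), square between the open fingers. The round-tag carton is at (327,30) and the turquoise one at (450,125). Next I'll descend and grip.

>>> carry_out:
  motion:
    - [[0,-0.01,0.2],0]
    - [[0,-0.01,0.4],0]
    - [[0,-0.01,0.6],0]
    - [[0,-0.01,0.75],0]
    - [[0,-0.01,0.85],0]
    - [[0,-0.01,0.85],0]
    - [[0,-0.01,0.85],0]
  hand: -1

```text
time_s: 4.45
ee_pos: [0.6233, -0.2945, 0.0146]
eef_rot: [-3.141, 0.001, 3.055]
force: [-0.2, 0.6, 1.1]
grip_width: 0.0942
grip_force: 0.0
```

>>> carry_out:
  motion:
    - [[0,0,0],0]
    - [[0,0,0],0]
    - [[0,0,0],0]
    - [[0,0,0],0]
    - [[0,0,0],0]
    - [[0,0,0],0]
    - [[0,0,0],0]
    - [[0,0,0],0]
  hand: 1
  force: 25

```text
time_s: 5.25
ee_pos: [0.623, -0.2952, 0.0138]
eef_rot: [-3.141, 0.001, 3.054]
force: [-2.1, 0.3, 5.4]
grip_width: 0.0641
grip_force: 25.0
```

>>> carry_out:
  motion:
    - [[0,0,-0.1],0]
    - [[0,0,-0.3],0]
    - [[0,0,-0.45],0]
    - [[0,0,-0.6],0]
    - [[0,0,-0.6],0]
    - [[0,0,-0.6],0]

```text
time_s: 5.85
ee_pos: [0.6225, -0.2948, 0.1318]
eef_rot: [3.141, -0.001, 3.054]
force: [-0.1, -1.0, -4.7]
grip_width: 0.0639
grip_force: 25.0
```

```bash
python3 - <<'E'
from h import *
totool([.5267,.34,.019],-5.77)
print(ctrl.get_obs())
E
```

```text
shift [0.754 3.119 0.567]
turn 0.0021 0.7480780340758315
{'time_s': 5.85, 'qpos': array([-4.95419804e-01,  6.56288692e-01,  1.12301357e+00,  9.50879840e-05,
        1.36357835e+00, -1.97858634e+00]), 'joint_vel': array([-0.00030571,  0.03075565,  0.02638155, -0.00141799, -0.00325036,
       -0.00011778]), 'tau': array([ 4.26067784e-02, -7.95451355e+01, -4.01411462e+01, -3.92297865e-02,
        1.84308020e-01, -4.37430681e-04]), 'ee_pos': array([ 0.62252053, -0.29475872,  0.13179694]), 'eef_rot': array([ 3.14099647e+00, -1.14545109e-03,  3.05394358e+00]), 'force': array([-0.1213219 , -1.04064269, -4.70730555]), 'moment': array([ 0.07001232,  0.0191043 , -0.01283842]), 'grip_force': 24.998862147331238, 'grip_width': 0.06385533253292582}
```

>>> carry_out:
  motion:
    - [[0.05,0.2,0],0]
    - [[0.1,0.4,0],0]
    - [[0.15,0.6,0],0]
    - [[0.19,0.78,0],0]
    - [[0.19,0.78,0],0]

```text
time_s: 6.35
ee_pos: [0.5973, -0.132, 0.1308]
eef_rot: [3.14, -0.004, 3.058]
force: [-0.2, -0.0, -3.0]
grip_width: 0.0643
grip_force: 25.0
```

>>> carry_out:
  motion:
    - [[0.05,0.2,0],0]
    - [[0.1,0.4,0],0]
    - [[0.15,0.6,0],0]
    - [[0.19,0.78,0],0]
    - [[0.19,0.78,0],0]

```text
time_s: 6.85
ee_pos: [0.5731, 0.0258, 0.1311]
eef_rot: [3.141, -0.003, 3.057]
force: [0.3, -1.3, -3.4]
grip_width: 0.0643
grip_force: 25.0
```

>>> carry_out:
  motion:
    - [[0.05,0.2,0],0]
    - [[0.1,0.4,0],0]
    - [[0.15,0.6,0],0]
    - [[0.19,0.78,0],0]
    - [[0.19,0.78,0],0]

```text
time_s: 7.35
ee_pos: [0.5491, 0.184, 0.1312]
eef_rot: [-3.141, -0.003, 3.057]
force: [0.1, 0.5, -3.8]
grip_width: 0.0641
grip_force: 25.0
```

>>> carry_out:
  motion:
    - [[0.05,0.2,0],0]
    - [[0.1,0.4,0],0]
    - [[0.15,0.6,0],0]
    - [[0.19,0.78,0],0]
    - [[0.19,0.78,0],0]
    - [[0.19,0.78,0],0]

```text
time_s: 7.95
ee_pos: [0.5259, 0.3391, 0.1314]
eef_rot: [-3.14, -0.002, 3.054]
force: [1.2, 0.2, -3.6]
grip_width: 0.0642
grip_force: 25.0
```

```bash
python3 - <<'E'
from h import *
totool([.5267,.34,.0225],-5.77)
E
```

```text
shift [-0.004  0.006  0.544]
turn 0.0022 0.775490052604539
```

>>> carry_out:
  motion:
    - [[0,0,0.15],0]
    - [[0,0,0.3],0]
    - [[0,0,0.43],0]
    - [[0,0,0.5],0]
    - [[0,0,0.54],0]
    - [[0,0,0.545],0]
    - [[0,0,0.545],0]

```text
time_s: 8.65
ee_pos: [0.5267, 0.3399, 0.0252]
eef_rot: [3.141, 0.001, 3.054]
force: [0.2, 0.8, -4.2]
grip_width: 0.0641
grip_force: 25.0
```

>>> carry_out:
  motion:
    - [[0,0,0],0]
    - [[0,0,0],0]
    - [[0,0,0],0]
    - [[0,0,0],0]
    - [[0,0,0],0]
    - [[0,0,0],0]
    - [[0,0,0],0]
    - [[0,0,0],0]
  hand: -1

```text
time_s: 9.45
ee_pos: [0.5261, 0.3399, 0.0242]
eef_rot: [-3.142, -0.0, 3.054]
force: [-0.5, -0.1, -0.1]
grip_width: 0.094
grip_force: 0.0
```

>>> carry_out:
  motion:
    - [[0,0,-0.1],0]
    - [[0,0,-0.3],0]
    - [[0,0,-0.5],0]
    - [[0,0,-0.7],0]
    - [[0,0,-0.8],0]
    - [[0,0,-0.8],0]
    - [[0,0,-0.8],0]
    - [[0,0,-0.8],0]

```text
time_s: 10.25
ee_pos: [0.5256, 0.3396, 0.1824]
eef_rot: [-3.14, -0.002, 3.054]
force: [0.1, -0.0, -0.5]
grip_width: 0.0938
grip_force: 0.0
```

```bash
python3 - <<'E'
from h import *
im,d,P,ci=wcloud(); cv2.imwrite("pics/w2.png",im)
for x in finder.cut_out("wrist","carton_reject")[:3]:
    m=x["mask"]&(d>0); p=P[m]; print(x["conf"],x["location"],m.sum(),fit(p,.04,.07))
totool([.443,-.268,.18],-1.3)
E
```

```text
0.6 [321.4, 188.9] 6917 (array([0.5276, 0.3411]), array([0.062 , 0.1227]), -4.42, 6845, 0.056)
shift [ 0.146 -3.063  0.018]
turn -0.0103 -3.7237345304498035
```

View pics/w2.png

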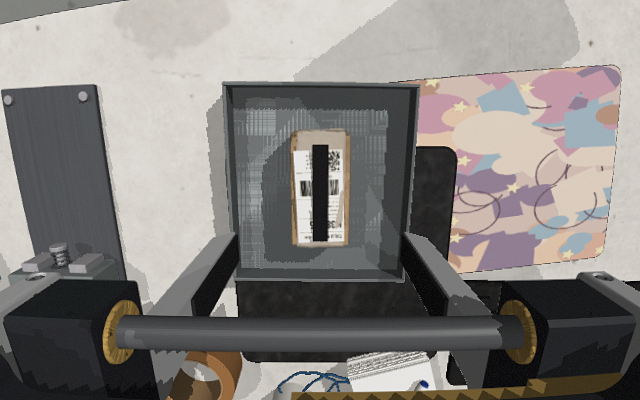

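The wrist view shows the bar carton at (320,188), flat and roughly central in the tray at (320,182), and let go. Next I'll pass over the jig to measure it.

>>> carry_out:
  motion:
    - [[0,-0.25,-0.1],0]
    - [[0,-0.5,-0.2],0]
    - [[0,-0.75,-0.2],0]
    - [[0,-0.78,-0.2],0]
    - [[0,-0.78,-0.2],0]
  hand: -1

```text
time_s: 10.85
ee_pos: [0.5124, 0.1831, 0.2241]
eef_rot: [-3.142, -0.0, 3.051]
force: [-0.6, 0.9, -0.3]
grip_width: 0.0939
grip_force: 0.0
```

>>> carry_out:
  motion:
    - [[0,-0.25,0],0]
    - [[0,-0.5,0],0]
    - [[0,-0.75,0],0]
    - [[0,-0.78,0],0]
    - [[0,-0.78,0],0]
    - [[0,-0.78,0],0]
    - [[0,-0.78,0],0]

```text
time_s: 11.55
ee_pos: [0.4989, 0.0308, 0.2239]
eef_rot: [3.141, -0.001, 3.056]
force: [0.1, -0.8, 0.2]
grip_width: 0.0938
grip_force: 0.0
```

```bash
python3 - <<'E'
from h import *
print(ctrl.get_obs()["ee_pos"])
im,d,P,ci=wcloud(); cv2.imwrite("pics/w3.png",im); np.save("P3.npy",P); np.save("d3.npy",d)
for q,z in [("stop_line",.032),("plunger_nose",.032),("jig",0)]:
    for x in finder.pinpoint("wrist",q)[:2]: print(q,round(x["conf"],2),np.round(x["location"]),px2w(ci,x["location"],z=z)[0].round(4))
for x in finder.cut_out("wrist","jig")[:2]:
    m=x["mask"]&(d>0); p=P[m]; print(x["conf"],m.sum(),"all",fit(p,.003,.07),"plate",fit(p,.004,.014),"block",fit(p,.052,.066))
    np.save("m3.npy",m)
E
```

```text
[0.49893339 0.03079099 0.22391525]
stop_line 0.85 [317. 245.] [0.5853 0.0209 0.032 ]
plunger_nose 0.67 [319. 234.] [0.5698 0.0251 0.032 ]
jig 0.76 [319. 183.] [0.5116 0.0293 0.    ]
jig 0.67 [316. 234.] [0.5819 0.0196 0.    ]
0.69 19680 all (array([0.5119, 0.0287]), array([0.1205, 0.2501]), -4.67, 19522, 0.0081) plate (array([0.5004, 0.0296]), array([0.1206, 0.2269]), -4.75, 15254, 0.0078) block (array([0.6163, 0.0198]), array([0.0405, 0.1105]), 85.15, 2762, 0.0576)
```

View pics/w3.png

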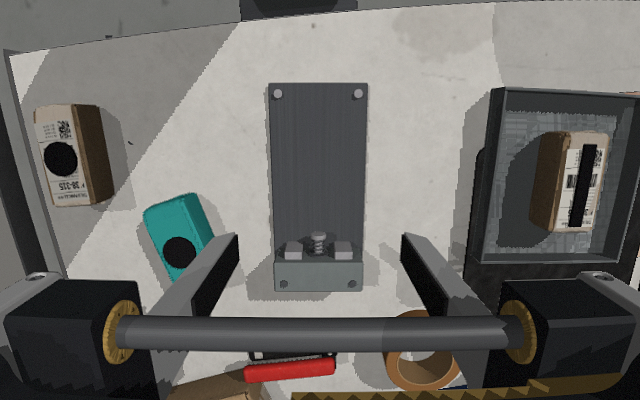

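The wrist view shows the jig plate at (318,185), with the block, stops and plunger at (318,245). The fits agree: centre (0.512, 0.029), yaw -4.7°. On to the round-tag carton.

```bash
python3 - <<'E'
from h import *
totool([.443,-.268,.18],-1.3)
E
```

```text
shift [ 0.149 -1.507  0.221]
turn -0.0102 -3.6690821794985595
```

>>> carry_out:
  motion:
    - [[0.02,-0.25,0],0]
    - [[0.05,-0.5,0],0]
    - [[0.08,-0.75,0],0]
    - [[0.08,-0.75,0],0]

```text
time_s: 12.2
ee_pos: [0.4687, -0.123, 0.2243]
eef_rot: [-3.141, -0.0, 3.049]
force: [-0.2, 0.9, 0.2]
grip_width: 0.0939
grip_force: 0.0
```

>>> carry_out:
  motion:
    - [[0.02,-0.25,0.1],0]
    - [[0.05,-0.5,0.2],-0.01]
    - [[0.07,-0.75,0.22],-0.01]
    - [[0.07,-0.757,0.22],-0.01]
    - [[0.07,-0.757,0.22],-0.01]
    - [[0.07,-0.757,0.22],-0.01]

```text
time_s: 12.8
ee_pos: [0.443, -0.2674, 0.1805]
eef_rot: [3.141, 0.0, 3.117]
force: [-0.0, 0.2, 0.4]
grip_width: 0.0939
grip_force: 0.0
```

```bash
python3 - <<'E'
from h import *
im,d,P,ci=wcloud(); cv2.imwrite("pics/w4.png",im)
for x in finder.cut_out("wrist","carton_pass")[:3]:
    m=x["mask"]&(d>0); p=P[m]; f=fit(p,.04,.058); print(x["conf"],x["location"],m.sum(),f)
    print(im[m].mean(0)); totool([f[0][0],f[0][1],.014],f[2])
E
```

```text
0.84 [316.1, 183.7] 6568 (array([ 0.4435, -0.2702]), array([0.0601, 0.1225]), -1.96, 6463, 0.0479)
[ 94.26004872 102.27633983 108.44062119]
shift [-0.002 -0.015  0.833]
turn 0.0018 0.6388132386005054
0.56 [399.5, 279.1] 1894 (array([ 0.5543, -0.1546]), array([0.0593, 0.0879]), 11.91, 1217, 0.0477)
[75.38965153 77.52851109 28.85480465]
shift [-0.542  0.575  0.834]
turn -0.0368 -13.2311867613995
```

View pics/w4.png

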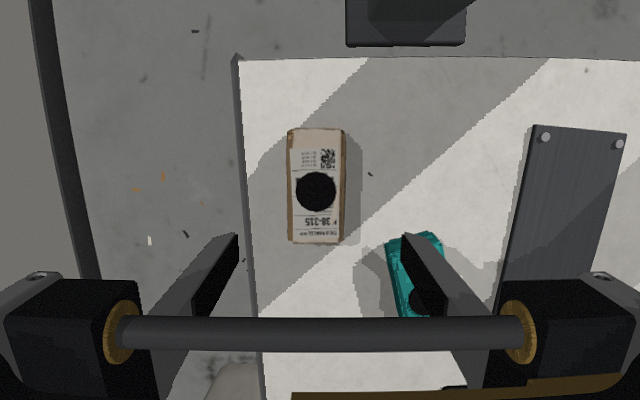

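The wrist view shows the round-tag brown carton at (316,187), centred between the fingers, with the turquoise one clear at (415,275). I'll descend and grip.

>>> carry_out:
  motion:
    - [[0,-0.01,0.2],0.002]
    - [[0,-0.01,0.4],0.002]
    - [[0,-0.01,0.6],0.002]
    - [[0,-0.01,0.75],0.002]
    - [[0,-0.01,0.85],0.002]
    - [[0,-0.01,0.85],0.002]
    - [[0,-0.01,0.85],0.002]
  hand: -1

```text
time_s: 13.6
ee_pos: [0.4431, -0.27, 0.0112]
eef_rot: [-3.141, 0.001, 3.105]
force: [0.5, -0.2, 0.1]
grip_width: 0.094
grip_force: 0.0
```

>>> carry_out:
  motion:
    - [[0,0,0],0]
    - [[0,0,0],0]
    - [[0,0,0],0]
    - [[0,0,0],0]
    - [[0,0,0],0]
    - [[0,0,0],0]
    - [[0,0,0],0]
    - [[0,0,0],0]
  hand: 1
  force: 45

```text
time_s: 14.4
ee_pos: [0.4426, -0.2707, 0.0107]
eef_rot: [-3.141, 0.0, 3.104]
force: [-1.9, 0.7, 5.3]
grip_width: 0.0641
grip_force: 45.0
```

>>> carry_out:
  motion:
    - [[0,0,-0.1],0]
    - [[0,0,-0.3],0]
    - [[0,0,-0.45],0]
    - [[0,0,-0.6],0]
    - [[0,0,-0.6],0]
    - [[0,0,-0.6],0]

```text
time_s: 15.0
ee_pos: [0.4421, -0.2703, 0.1292]
eef_rot: [3.141, -0.001, 3.104]
force: [-0.4, -1.1, -4.9]
grip_width: 0.0637
grip_force: 45.0
```

```bash
python3 - <<'E'
from h import *
totool([.482,.0312,.12],-4.75)
print(ctrl.get_obs()["qpos"])
E
```

```text
shift [-0.143  1.514  0.046]
turn 0.0072 2.6064394468338605
[-6.19390491e-01  2.82046866e-01  1.67544323e+00 -1.08753609e-05
  1.18494288e+00 -2.15277037e+00]
```

>>> carry_out:
  motion:
    - [[-0.02,0.2,0],0]
    - [[-0.04,0.4,0],0]
    - [[-0.06,0.6,0],0]
    - [[-0.07,0.757,0],0]
    - [[-0.07,0.757,0],0]

```text
time_s: 15.5
ee_pos: [0.4613, -0.1165, 0.128]
eef_rot: [3.14, -0.003, 3.107]
force: [-0.6, -0.7, -4.0]
grip_width: 0.0638
grip_force: 45.0
```

>>> carry_out:
  motion:
    - [[-0.02,0.2,0],0.003]
    - [[-0.04,0.4,0],0.007]
    - [[-0.06,0.6,0],0.007]
    - [[-0.072,0.757,0],0.007]
    - [[-0.072,0.757,0],0.007]
    - [[-0.072,0.757,0],0.007]
    - [[-0.072,0.757,0],0.007]

```text
time_s: 16.2
ee_pos: [0.4817, 0.0301, 0.1293]
eef_rot: [-3.141, -0.002, 3.059]
force: [-0.1, 0.2, -4.1]
grip_width: 0.0638
grip_force: 45.0
```

```bash
python3 - <<'E'
from h import *
im,d,P,ci=wcloud(); cv2.imwrite("pics/w5.png",im); print(ctrl.get_obs()["eef_rot"])
for x in finder.cut_out("wrist","carton_pass")[:2]:
    m=x["mask"]&(d>0); p=P[m]; f=fit(p,.12,.18); print(x["conf"],x["location"],m.sum(),f)
for x in finder.cut_out("wrist","jig")[:1]:
    m=x["mask"]&(d>0); p=P[m]; print("jig",x["conf"],fit(p,.003,.07),fit(p,.052,.066))
totool([.482,.0312,.021],-4.75)
E
```

```text
[-3.14135860e+00 -1.17585605e-03  3.05894221e+00]
0.96 [143.8, 259.0] 3603 (array([0., 0.]), array([0., 0.]), 0.0, 0, nan)
0.82 [321.1, 227.5] 19208 (array([0.4701, 0.0324]), array([0.0626, 0.0986]), -4.58, 19207, 0.1666)
jig 0.65 (array([0.5117, 0.029 ]), array([0.1203, 0.2485]), -4.33, 7051, 0.008) (array([0.6325, 0.0183]), array([0.0058, 0.1053]), 85.64, 385, 0.0577)
shift [0.    0.005 0.545]
turn 0.0 0.008417443024882232
  return _methods._mean(a, axis=axis, dtype=dtype,
  ret = ret.dtype.type(ret / rcount)
```

>>> carry_out:
  motion:
    - [[0,0.005,0.15],0]
    - [[0,0.005,0.3],0]
    - [[0,0.005,0.43],0]
    - [[0,0.005,0.5],0]
    - [[0,0.005,0.54],0]
    - [[0,0.005,0.545],0]
    - [[0,0.005,0.545],0]
    - [[0,0.005,0.545],0]
    - [[0,0.005,0.545],0]

```text
time_s: 17.25
ee_pos: [0.4826, 0.032, 0.022]
eef_rot: [3.142, 0.001, 3.06]
force: [-0.8, 0.4, -4.3]
grip_width: 0.0639
grip_force: 45.0
```

>>> carry_out:
  motion:
    - [[0,0,0.003],0]
    - [[0,0,0.006],0]
    - [[0,0,0.006],0]
    - [[0,0,0.006],0]

```text
time_s: 17.65
ee_pos: [0.4822, 0.032, 0.0201]
eef_rot: [-3.142, -0.0, 3.06]
force: [-0.1, -0.9, -3.6]
grip_width: 0.064
grip_force: 45.0
```

>>> carry_out:
  motion:
    - [[0,0,0.004],0]
    - [[0,0,0.008],0]
    - [[0,0,0.008],0]
    - [[0,0,0.008],0]

```text
time_s: 18.05
ee_pos: [0.4822, 0.032, 0.0187]
eef_rot: [-3.142, 0.0, 3.06]
force: [-3.2, 0.8, 3.9]
grip_width: 0.0638
grip_force: 45.0
```

>>> carry_out:
  motion:
    - [[-0.03,-0.001,0],0]
    - [[-0.06,-0.002,0],0]
    - [[-0.1,-0.003,0],0]
    - [[-0.13,-0.003,0],0]
    - [[-0.16,-0.003,0],0]
    - [[-0.17,-0.003,0],0]
    - [[-0.17,-0.003,0],0]
    - [[-0.17,-0.003,0],0]

```text
time_s: 18.85
ee_pos: [0.5144, 0.0288, 0.0187]
eef_rot: [-3.141, -0.004, 3.06]
force: [-17.2, 1.3, 15.5]
grip_width: 0.0639
grip_force: 45.0
```

>>> carry_out:
  motion:
    - [[0,0,-0.005],0]
    - [[-0.01,0,-0.005],0]
    - [[-0.02,0,-0.005],0]
    - [[-0.03,0,-0.005],0]
    - [[-0.03,0,-0.005],0]
    - [[-0.03,0,-0.005],0]

```text
time_s: 19.45
ee_pos: [0.5206, 0.0283, 0.0187]
eef_rot: [-3.141, -0.004, 3.06]
force: [-8.3, 0.6, 0.9]
grip_width: 0.0639
grip_force: 45.0
```

>>> carry_out:
  motion:
    - [[-0.005,0,0],0]
    - [[-0.01,0,0],0]
    - [[-0.01,0,0],0]
    - [[-0.01,0,0],0]

```text
time_s: 19.85
ee_pos: [0.5208, 0.0283, 0.0187]
eef_rot: [-3.141, -0.008, 3.06]
force: [-21.3, 1.5, 10.2]
grip_width: 0.0637
grip_force: 45.0
```

>>> carry_out:
  motion:
    - [[0,0,-0.004],0]
    - [[-0.004,0,-0.004],0]
    - [[-0.004,0,-0.004],0]
    - [[-0.004,0,-0.004],0]

```text
time_s: 20.25
ee_pos: [0.5209, 0.0284, 0.0188]
eef_rot: [-3.141, -0.01, 3.06]
force: [-22.6, 2.3, 5.1]
grip_width: 0.064
grip_force: 45.0
```

```bash
python3 - <<'E'
from h import *
for n in ["top","scene","wrist"]:
    im,d,P,ci=wcloud(n); cv2.imwrite(f"pics/{n}6.png",im)
    print(n,im.shape)
    for q in ["stop_line","plunger_nose"]:
        for x in finder.pinpoint(n,q)[:1]: print(q,round(x["conf"],2),np.round(x["location"]),px2w(ci,x["location"],z=.032)[0].round(4))
    for x in finder.cut_out(n,"carton_pass")[:3]:
        m=x["mask"]&(d>0); p=P[m]
        if ((p[:,2]>.05)&(p[:,2]<.062)).sum()>20: print(x["conf"],x["location"],m.sum(),fit(p,.05,.062))
a=cv2.resize(cv2.imread("pics/scene6.png")[175:295,210:350],None,fx=4,fy=4)
b=cv2.resize(cv2.imread("pics/wrist6.png")[100:400,240:400],None,fx=1.6,fy=1.6)
cv2.imwrite("pics/c6.png",np.hstack([a,b[:480]]))
print(ctrl.get_obs()["force"])
E
```

```text
top (400, 640, 3)
stop_line 0.84 [312. 215.] [0.5767 0.0292 0.032 ]
0.62 [368.6, 215.0] 867 (array([ 0.5713, -0.1503]), array([0.0538, 0.1173]), 14.99, 328, 0.0519)
0.45 [315.1, 250.1] 111 (array([0.5255, 0.029 ]), array([0.055 , 0.1104]), -0.56, 93, 0.0564)
scene (400, 640, 3)
stop_line 0.73 [306. 214.] [0.5856 0.0246 0.032 ]
0.91 [284.0, 224.1] 1181 (array([0.5216, 0.0286]), array([0.0636, 0.1227]), -6.19, 531, 0.0559)
0.6 [351.7, 249.6] 1508 (array([ 0.5818, -0.1418]), array([0.0407, 0.08  ]), 31.16, 175, 0.0516)
wrist (400, 640, 3)
0.62 [320.9, 226.2] 19299 (array([0.5099, 0.0297]), array([0.0604, 0.0986]), -5.01, 18694, 0.0561)
[-22.2562573    2.7999806    5.73114982]
```

View pics/c6.png

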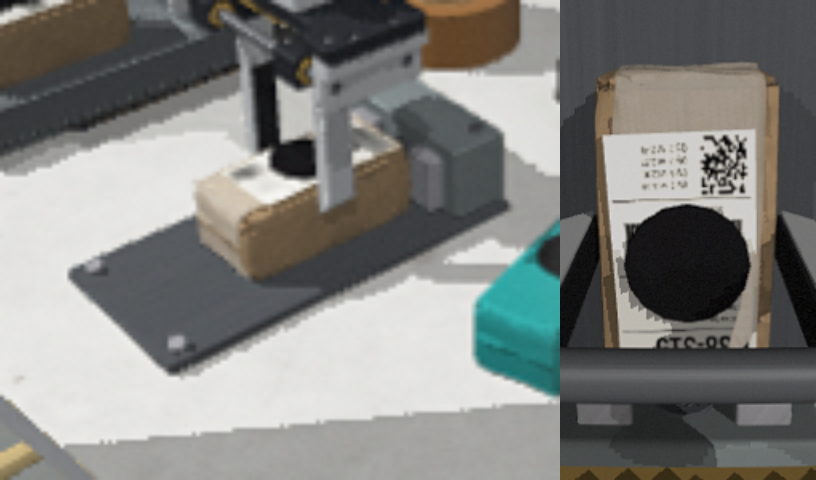

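The left crop shows the carton's far end at (408,180), up against the stop pads at (425,175), with the carton flat and square on the plate. A further 2.8 mm of commanded push gave only 0.3 mm of motion and +14 N, so it is on the hard stop. I'll add a little margin.

>>> carry_out:
  motion:
    - [[-0.004,0,-0.001],0]
    - [[-0.008,0,-0.002],0]
    - [[-0.008,0,-0.002],0]
    - [[-0.008,0,-0.002],0]
    - [[-0.008,0,-0.002],0]
    - [[-0.008,0,-0.002],0]
    - [[-0.008,0,-0.002],0]
    - [[-0.008,0,-0.002],0]

```text
time_s: 21.65
ee_pos: [0.5209, 0.0284, 0.0188]
eef_rot: [-3.141, -0.014, 3.06]
force: [-31.5, 3.5, 9.9]
grip_width: 0.0639
grip_force: 45.0
```

```bash
python3 -c "
from station import ctrl
o=ctrl.get_obs(); print(o['ee_pos'],o['force'],o['grip_force']); print(ctrl.hand_in())"
```

```text
[0.52089333 0.02842331 0.01877264] [-31.5288943    3.46169013   9.90770419] 45.01147449016571
the job is handed in; nothing more can be done
None
```

The job is handed in: the bar-tag carton lies flat in the reject tray, let go, and the round-tag carton is held at 45 N against the stops, with about 31 N at the wrist and no further movement. The hand-in returned no verdict.

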